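# Snug up the manifold's taper plug, then open the air

## Robot

A 6-joint arm with a two-finger parallel gripper is mounted at the origin on the work surface; the furniture and walls round the work are solid. World frame = base frame: x ahead of the robot, y to its left, z up, the work surface at z = 0. Lengths are in m, angles in degrees, forces in N, time in s.
With the tool pointing down it reaches from about 0.375 to 0.825 m from the base axis. Payload 5.5 kg.
Tool frame: the origin (TCP) lies at the very end of the fingers, on their centre line; the grasp point (between the pads) lies 19 mm behind it (env.grip_depth is the distance from the TCP to the grasp point, in m); z points along the fingers, y is the line along which they close (so a half turn about z gives the same grasp; the last joint's range is limited). The gripper opens to 85 mm and grips with 20 to 120 N. Pads are 22 mm wide; open, the fingers measure 114 mm over their backs; the gripper's body (76 mm by 85 mm) begins 54 mm behind the grasp point. The pads swing forward as they close: fully open they stand 13 mm farther back than shut.
Start: joints at [-75.401, 17.962, -2.699, 69.339, 0, 90], TCP at [0.151, -0.581, 0.231] pointing down, gripper open.
Joint ranges: [-152.73, 152.73], [-39.44, 99.34], [-58.76, 71.6], [-118.89, 123.64], [-81.53, 83.1], [-180, 180]. Speed limits (degrees/s): [136.94, 136.94, 172.46, 180, 180, 180].

## Interface

Orientations are given as a 3x3 rotation matrix whose columns are the frame's x, y, z axes.
In Python, from rig import env, viewer gives the robot as it stands. The module is installed in compiled form; this text tells all that it offers.
- The arm moves only by the tool jog_arm, never from a script. Its argument "commands" is a list that holds one entry, the list of rows, each a list of 7 numbers: the turn, a rotation vector about the tool's x, y, z in shares of pi rad (1.0 is pi rad), then the shift along the tool's x, y, z in normalised numbers (1 is 80 cm), then the opening, from 0 (shut) to 1 (fully open). A call has 1 to 12 rows; each row is the pose to reach, as a shift and turn from the pose commanded when the call began, along the tool's axes at that moment; what a row does not reach only later rows make up. A row lasts 1/10 s, in which the tool goes at most 50 mm and 8.59 degrees, less where a joint would pass 70% of its speed; a pose out of reach is approached as far as the arm can. A call with a gripper value outside its range is refused whole. The fingers move at their own pace and stop on an object; the grip force is fixed at half the most. Time passes only in rows, so rows that repeat a pose let the fingers close. It gives the time, the measured TCP pose, the force, the opening and the grip force at its end, in the units of the state.
- env.read_state(): the state, without advancing time (a new reading comes with each control period).
- viewer.get_image(name): name is "scene" or "top" or "wrist"; returns the picture (400x640x3 uint8, blue, green, red); there is no depth.
- viewer.camera_model(name): a dict with "vfov" (degrees; the focal length in pixels is half the picture's height over the tangent of half this angle, whatever the lens; pixels are square), "cx", "cy" (the principal point, pixels), "extrinsics" (4x4, takes a point from world to camera coordinates); the wrist camera has in their place "tool_from_camera" (4x4, takes a point from camera to tool coordinates, whose origin is the TCP and whose axes are the flange's). Camera axes: x right, y up, looking along -z (the intrinsics and any distortion apply to the point x, -y, -z); pixel columns grow to the right and rows downward; lengths in m; the calibration is good to about 2 mm. A picture is of the moment at which its call begins: read the wrist's pose just before it. camera_model takes no time and is no camera call.
- env.hand_in(): hands the job in; it is judged then, once.
The state is a dict: "t": time; "joint_pos": joint angles; "dq": joint speeds; "tau": joint torques, N m; "tool_pos": TCP position; "tcp_rot": TCP orientation; "ft_force": force on the tool from outside, world axes, zero at the start; "moment": the same for the moment, N m; "width": finger opening in m; "gripper_force": force on a finger pad.
Only numpy, scipy, OpenCV 4.12 (cv2) and the standard library are available. Lean on these libraries where they do the work, as an engineer would, in place of code of your own. Each camera call takes 0.05 s, during which the arm holds its last target. There are 200 camera calls.

## Task

The square-headed brass taper plug on top of the blue air manifold has only been started by hand: screw it in clockwise until it is properly snug, going by feel and not forcing it past snug, because the taper has no stop and over-tightening ruins the thread. Only when it is snug, swing the red valve lever round from across the pipe to fully open, in line with the outlet. Leave the plug tight and do not disturb the tools and other things lying about.

Things in the scene. Friction and masses are not known exactly. Their poses are not given: they have to be found in the camera images.
- manifold: blue air manifold fixed to the bench: steel foot 200x80x8 mm, blue block 164x56 mm on it, top at z=52. Origin: centre of the underside; x along the pipe toward the brass outlet and hose tail at +x, z up. A blue boss (48 mm across, top z=62) at x=-50, y=0 carries the plug; the valve is at x=+50, y=0. A round gauge on the +y side reaches y=56, z=49
- plug_head (a point): in the plug's square brass head, 22 mm across flats; the head reaches 17 mm below to 13 mm above this point; point x, y square to the flats, z up. The plug turns about the vertical through it; clockwise from above tightens, sinking 0.5 mm per rad; snug, it springs back up to 0.2 rad when let go, and this point is 88 mm above the bench. Grip with 80 N or more, else pads slip; may need several grasps
- taper_mark (a point): hidden point on the taper in the boss, 12 mm off the plug's axis. It rests while the plug runs free (0.04 N m) for an unknown 0.9 to 2.2 rad from the start; then the taper bites: within 0.1 rad of wind-up the torque climbs to 0.35 N m, then 0.8 N m per further rad, the mark turning along. Snug: from about 0.42 N m (0.1 rad past the bite); over-tight: above about 0.7 N m (0.5 rad past)
- valve_lever (a joint): angle of the flat red-handled lever of the ball valve, rad: 0 closed (lever points to the manifold's -y, across the pipe), 1.571 fully open (points to the manifold's +x, along the pipe); grows counter-clockwise seen from above. It starts between 0 and 0.25 and turns against 0.12 N m of friction up to a stop at 1.571; it stays where it is left
- lever_grip (a point): middle of the red lever grip, 70 mm out from the pivot; grip 65 mm long, 18 mm wide, 14 mm tall; lever tip at 100 mm from the pivot. Its -y points along the lever away from the pivot. 68 mm above the bench
- valve_pivot (a point): the valve's vertical pivot axis, 68 mm above the bench; axes as the manifold's
- pliers: blue-handled pliers lying on the bench, 44x170x12 mm, bystander, origin under its centre
- masking_tape: roll of masking tape lying flat, 102 mm across, 24 mm tall, bystander, origin under its centre
- wax_tin: flat round tin, white with dark blue lid, 85 mm across, 32 mm tall, bystander, origin under its centre

How it is judged (in metres and radians):
On the way, in this order (a step that is already met when the one before it is completed fails the run):
1. the plug is snug (the taper carried round at least 0.1 rad past the bite) while the valve is still closed (distance of taper_mark from where it was at the start of the episode above 0.0012 m and value of joint valve_lever below 0.5 rad), for 0.2 s.
2. the valve lever is swung fully open (value of joint valve_lever above 1.4 rad), for 0.2 s.
At the end, for the whole second after the job is handed in: the plug is left snug: the taper carried round between 0.1 and 0.5 rad past its bite (the mark moved 1.2 to 5.9 mm) and the plug not turned back out (its head point no more than 0.5 mm above the snug height of 88 mm); and the valve lever open past 1.4 rad (distance of taper_mark from where it was at the start of the episode between 0.0012 and 0.0059 m and z of plug_head in the frame of manifold below 0.0885 m and value of joint valve_lever above 1.4 rad); the robot touches nothing.
It fails at once if the plug is forced more than 0.5 rad past its bite (mark moved more than 5.9 mm): over-tightened (distance of taper_mark from where it was at the start of the episode above 0.0059 m).
It fails at once if the valve is opened before the plug is snug (value of joint valve_lever above 0.5 rad and distance of taper_mark from where it was at the start of the episode below 0.001 m).
It fails at once if a bystander (pliers, tape roll or wax tin) is shifted by more than 30 mm (distance of any of pliers, masking_tape, wax_tin from where it was at the start of the episode above 0.03 m).
It also fails if it takes over 72 s, if anything falls off the work surface, if the arm or the gripper's body presses on something with over 40 N, if the wrist force passes 120 N, or if a joint passes its speed limit or range.

## Working session

There is one attempt and no reset: what is moved stays moved. The work goes in short steps, Python scripts to look and compute and a tool call to move; the robot and the scene stay as the last step left them, time stands still between calls to the robot, and variables do not carry over. Pictures are saved under pics/ and viewed, at most 10 in all, crops included, and the job is handed in when it is done.

Besides the shell and the picture viewer there is one more tool, called after "Request:" by a JSON object that holds its "op" and its "data". jog_arm: Moves the arm, as the interface text tells. Its arguments: {"type":"object","properties":{"commands":{"type":"array","items":{"type":"array","items":{"type":"array","items":{"type":"number"}}}}},"required":["commands"]}

```bash
mkdir -p pics; python3 - <<'E'
from rig import env, viewer
import cv2,numpy as np
for n in("scene","top","wrist"):
    s=env.read_state(); cv2.imwrite(f"pics/{n}0.png",viewer.get_image(n)); m=viewer.camera_model(n); print(n,{k:(np.round(v,4).tolist()) for k,v in m.items() if not isinstance(v,str)})
print(s)
E
```

```text
scene {'vfov': 46.8066, 'cx': 325.4606, 'cy': 192.652, 'extrinsics': [[-0.7722, -0.6353, 0.0094, 0.343], [0.4583, -0.5467, 0.7008, -0.3401], [-0.4401, 0.5454, 0.7133, -0.8182], [0.0, 0.0, 0.0, 1.0]]}
top {'vfov': 46.6065, 'cx': 317.1885, 'cy': 202.7192, 'extrinsics': [[0.2652, -0.9642, -0.0044, -0.201], [0.9121, 0.2494, 0.3253, -0.466], [-0.3125, -0.0903, 0.9456, -0.9972], [0.0, 0.0, 0.0, 1.0]]}
wrist {'vfov': 58.5025, 'cx': 321.7073, 'cy': 203.0252, 'tool_from_camera': [[-0.0002, 0.9581, 0.2864, 0.0732], [1.0, 0.0003, -0.0001, -0.0008], [-0.0002, 0.2864, -0.9581, -0.1437], [0.0, 0.0, 0.0, 1.0]]}
{'t': 0.1, 'joint_pos': array([-7.54035324e+01,  1.79988590e+01, -2.75124696e+00,  6.93393501e+01,
        1.50912009e-03,  8.99992818e+01]), 'dq': array([-0.12390882, -0.11388458,  0.22517237, -0.02166339, -0.06168671,
        0.00254972]), 'tau': array([ 1.00223776e-04, -5.40765524e+01,  3.40541518e+01,  1.11240245e-02,
        4.46566969e-05, -6.89335895e-07]), 'tool_pos': array([ 0.15107776, -0.58010851,  0.23051315]), 'tcp_rot': array([[ 9.67721561e-01,  2.52021518e-01, -3.67974212e-04],
       [ 2.52021785e-01, -9.67720371e-01,  1.51754817e-03],
       [ 2.63586518e-05, -1.56130160e-03, -9.99998781e-01]]), 'ft_force': array([ 0.05272441, -0.67909703,  0.055702  ]), 'moment': array([-0.03750973,  0.00436332, -0.00689043]), 'gripper_force': 0.0, 'width': 0.08525038207930243}
```

View pics/top0.png

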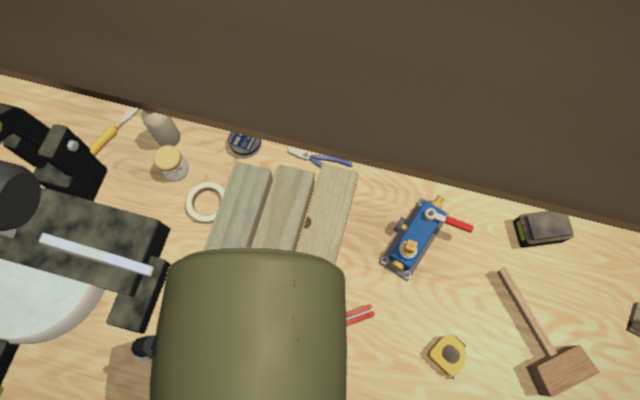

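View pics/scene0.png

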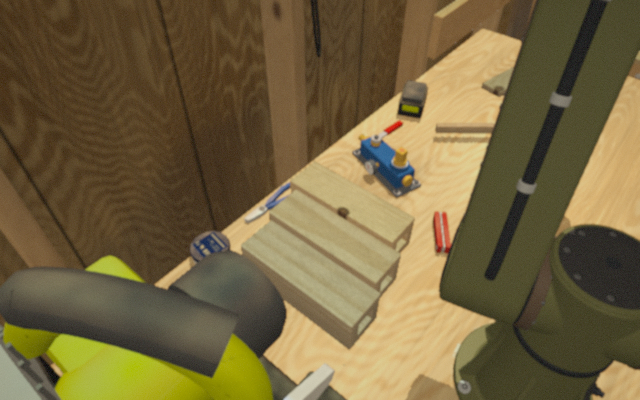

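The top view shows the manifold with the plug head at about (408,247), valve pivot (434,213) and lever tip (472,230). The scene view shows the same, with a plank stack beside it and the wall behind.

```bash
cat > h.py <<'E'
from rig import env, viewer
import cv2,numpy as np
def ray(n,u,v,s=None):
    m=viewer.camera_model(n); f=200/np.tan(np.radians(m["vfov"])/2)
    d=np.array([(u-m["cx"])/f,-(v-m["cy"])/f,-1])
    if n=="wrist":
        T=np.array(m["tool_from_camera"]); R=s["tcp_rot"]@T[:3,:3]; o=s["tool_pos"]+s["tcp_rot"]@T[:3,3]
    else:
        E=np.array(m["extrinsics"]); R=E[:3,:3].T; o=-R@E[:3,3]
    return o,R@d
def onz(n,u,v,z,s=None):
    o,d=ray(n,u,v,s); return o+d*(z-o[2])/d[2]
def rel(p,s): return s["tcp_rot"].T@(np.array(p)-s["tool_pos"])*100
E
python3 - <<'E'
from h import *
for nm,u,v,z in(("plug",410,242,.102),("valve",434,213,.075),("tip",472,230,.068),("wall",300,152,0),("wall2",600,218,0),("plank",330,165,.03),("plankcorner",335,265,.05)): print(nm,onz("top",u,v,z).round(3))
print("scene plug",onz("scene",400,155,.102), "tip",onz("scene",402,124,.068),"plank top near",onz("scene",412,222,.04))
im=cv2.imread("pics/top0.png")[150:300,340:500]
cv2.imwrite("pics/topc.png",cv2.resize(im,None,fx=4.5,fy=4))
s=env.read_state()
print(rel([.6,-.25,.3],s))
E
```

```text
plug [ 0.46  -0.293  0.102]
valve [ 0.55  -0.336  0.075]
tip [ 0.535 -0.429  0.068]
wall [0.65  0.017 0.   ]
wall2 [ 0.673 -0.744  0.   ]
plank [ 0.623 -0.07   0.03 ]
plankcorner [ 0.378 -0.147  0.05 ]
scene plug [ 0.44699289 -0.2799312   0.102     ] tip [ 0.53052373 -0.42610595  0.068     ] plank top near [ 0.33502358 -0.17041374  0.04      ]
[ 51.75988785 -20.65053876  -6.91175954]
```

View pics/topc.png

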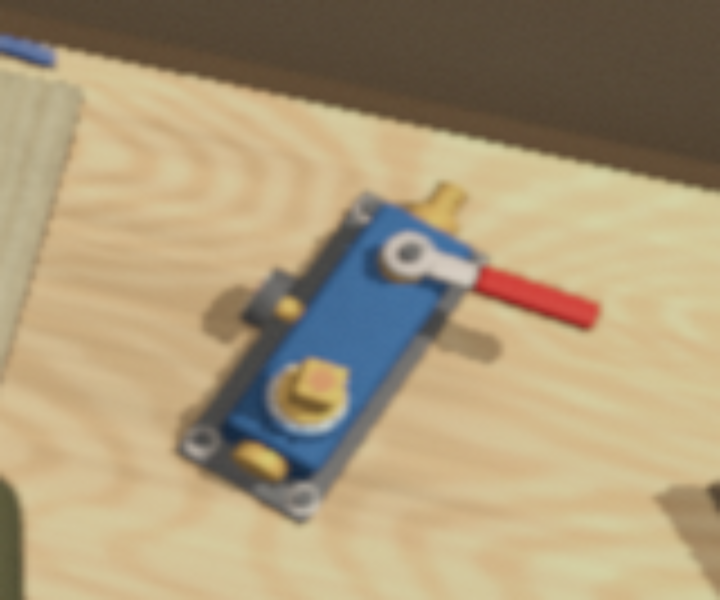

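The crop shows the plug's square top at about (412,244), pivot at (431,214), and the lever nearly across. The wall is about 0.1 m beyond the outlet. I'll move the wrist camera over it.

```bash
python3 - <<'E'
from h import *
s=env.read_state(); print(rel([.47,-.305,.25],s))
E
```

```text
[ 37.79338659 -18.59856005  -1.91413752]
```

The manual's scale: shifts go in shares of 80 cm and turns go in shares of pi rad. Converting my numbers, 37.8 cm / 80 = 0.4725, 33.6 cm / 80 = 0.42.

Request:
{"op": "jog_arm", "data": {"commands": [[[0,0,0,0.0525,-0.0263,-0.0038,1],[0,0,0,0.105,-0.0525,-0.0075,1],[0,0,0,0.1575,-0.0788,-0.01,1],[0,0,0,0.21,-0.105,-0.0125,1],[0,0,0,0.2625,-0.1313,-0.015,1],[0,0,0,0.315,-0.1563,-0.0175,1],[0,0,0,0.3675,-0.1813,-0.02,1],[0,0,0,0.42,-0.2075,-0.0225,1],[0,0,0,0.4725,-0.2325,-0.0238,1],[0,0,0,0.4725,-0.2325,-0.0238,1],[0,0,0,0.4725,-0.2325,-0.0238,1],[0,0,0,0.4725,-0.2325,-0.0238,1]]]}}

```text
t: 1.35
tool_pos: [0.4693, -0.3058, 0.25]
tcp_rot: [[0.968, 0.251, -0.001], [0.251, -0.968, 0.0], [-0.001, -0.0, -1.0]]
ft_force: [0.3, -0.3, 0.1]
width: 0.085
gripper_force: 0.0
```

```bash
python3 - <<'E'
from h import *
s=env.read_state(); im=viewer.get_image("wrist"); cv2.imwrite("pics/w1.png",im); print(s)
import pickle; pickle.dump(s,open("s1.pkl","wb"))
E
```

```text
{'t': 1.35, 'joint_pos': array([-3.30704837e+01,  1.33051615e+01, -6.40554503e+00,  7.03358210e+01,
       -2.72467882e-02,  1.32369120e+02]), 'dq': array([-1.15214028, -0.38779671, -0.09752625, -0.16775749,  0.10299152,
        0.05704367]), 'tau': array([ 1.06448662e+00, -4.87890780e+01,  3.42249227e+01, -2.39857606e-02,
        4.64209844e-02, -2.13809559e-03]), 'tool_pos': array([ 0.46932058, -0.30578961,  0.25001373]), 'tcp_rot': array([[ 9.67882701e-01,  2.51400464e-01, -9.39996601e-04],
       [ 2.51400615e-01, -9.67883117e-01,  4.46087293e-05],
       [-8.98592186e-04, -2.79491741e-04, -9.99999557e-01]]), 'ft_force': array([ 0.34443708, -0.26118283,  0.05466536]), 'moment': array([-0.00788386, -0.00766549, -0.01262235]), 'gripper_force': 0.0, 'width': 0.08495986526731844}
```

View pics/w1.png

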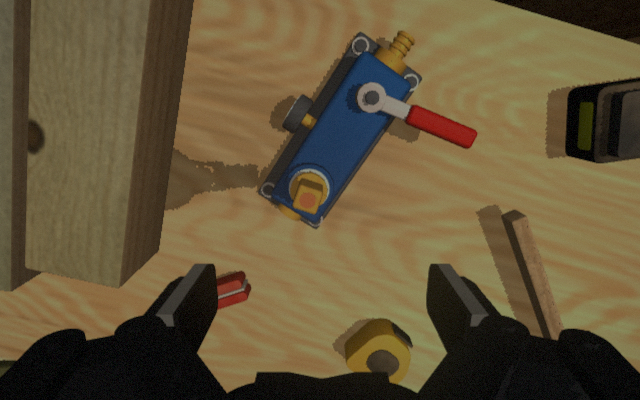

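The wrist view shows the plug's square top around (308,199), the valve pivot at (372,97), and the lever grip from (410,115) to (473,140). I'll crop it to measure the square's angle.

```bash
python3 - <<'E'
from h import *
import pickle; s=pickle.load(open("s1.pkl","rb")); im=cv2.imread("pics/w1.png")
for nm,u,v,z in(("plug",308,200,.102),("pivot",372,97,.072),("grip",441,126,.075),("g1",411,115,.075),("g2",473,140,.075),("foot",266,190,.008),("foot",316,222,.008),("foot",361,42,.008),("foot",413,82,.008),("plank",150,150,.05)): print(nm,onz("wrist",u,v,z,s).round(4))
cv2.imwrite("pics/w1c.png",cv2.resize(im[150:240,250:370],None,fx=6,fy=6,interpolation=cv2.INTER_CUBIC))
E
```

```text
plug [ 0.455  -0.2966  0.102 ]
pivot [ 0.5501 -0.3289  0.072 ]
grip [ 0.5419 -0.394   0.075 ]
g1 [ 0.5442 -0.3656  0.075 ]
g2 [ 0.5375 -0.4256  0.075 ]
foot [ 0.4272 -0.2517  0.008 ]
foot [ 0.4045 -0.315   0.008 ]
foot [ 0.5995 -0.3115  0.008 ]
foot [ 0.5767 -0.3736  0.008 ]
plank [ 0.4503 -0.1392  0.05  ]
```

View pics/w1c.png

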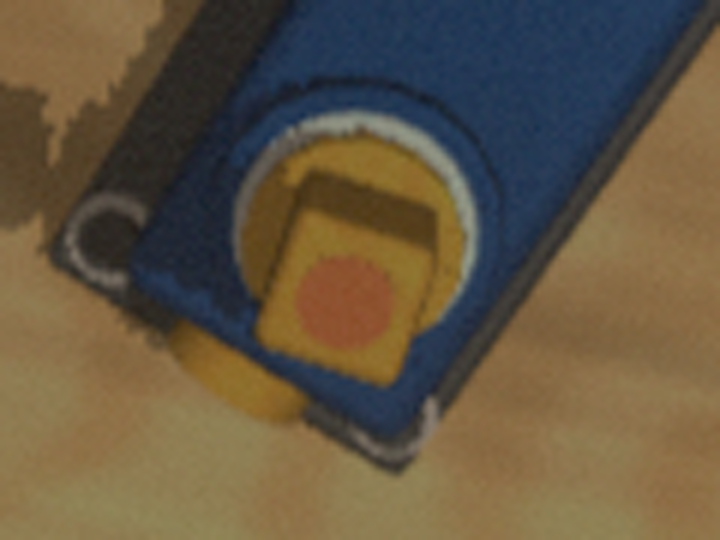

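```bash
python3 - <<'E'
from h import *
import pickle; s=pickle.load(open("s1.pkl","rb"))
c=np.array([onz("wrist",250+x/6,150+y/6,.1025,s)[:2] for x,y in((297,200),(437,240),(398,385),(255,335))])
print(c.mean(0))
for i in range(4):
    e=c[(i+1)%4]-c[i]; print(np.linalg.norm(e),np.degrees(np.arctan2(e[1],e[0])))
R=s["tcp_rot"];print("tool y angle",np.degrees(np.arctan2(R[1,1],R[0,1])))
E
```

```text
[ 0.45646703 -0.29609629]
0.02037865831346614 -91.88621872958161
0.02215788394624679 179.9982757451181
0.02164400695393661 84.29136266215947
0.020708780518503465 -3.238021058891449
tool y angle -75.43959953765534
```

To row units: 6 cm / 80 = 0.075, 5.5 cm / 80 = 0.0688, -0.148 rad / 3.1416 = -0.0471.

Request:
{"op": "jog_arm", "data": {"commands": [[[0,0,-0.0471,-0.0013,-0.0013,0.0063,1],[0,0,-0.0942,-0.0025,-0.0025,0.0125,1],[0,0,-0.1413,-0.0038,-0.0038,0.0188,1],[0,0,-0.1884,-0.005,-0.005,0.025,1],[0,0,-0.2355,-0.0063,-0.0063,0.0313,1],[0,0,-0.2827,-0.0075,-0.0075,0.0375,1],[0,0,-0.3298,-0.0088,-0.0088,0.0438,1],[0,0,-0.3769,-0.01,-0.01,0.05,1],[0,0,-0.424,-0.0113,-0.0113,0.0563,1],[0,0,-0.4711,-0.0125,-0.0125,0.0625,1],[0,0,-0.5182,-0.0134,-0.015,0.0688,1],[0,0,-0.5653,-0.0134,-0.0158,0.075,1]]]}}

```text
t: 2.6
tool_pos: [0.4552, -0.297, 0.1901]
tcp_rot: [[-0.447, 0.895, -0.0], [0.895, 0.447, -0.0], [0.0, -0.0, -1.0]]
ft_force: [0.3, 0.8, 0.8]
width: 0.0848
gripper_force: 0.0
```

To row units: 4 cm / 80 = 0.05, 3.5 cm / 80 = 0.0438, -1.064 rad / 3.1416 = -0.3387.

Request:
{"op": "jog_arm", "data": {"commands": [[[0,0,-0.0471,0,0,0.0063,1],[0,0,-0.0942,0,0,0.0125,1],[0,0,-0.1413,0,0,0.0188,1],[0,0,-0.1884,0,0,0.025,1],[0,0,-0.2355,0,0,0.0313,1],[0,0,-0.2827,0,0,0.0375,1],[0,0,-0.3298,0,0,0.0438,1],[0,0,-0.3387,0,0,0.05,1],[0,0,-0.3387,0,0,0.05,1],[0,0,-0.3387,0,0,0.05,1]]]}}

```text
t: 3.6
tool_pos: [0.4561, -0.2963, 0.1503]
tcp_rot: [[-0.999, 0.05, -0.0], [0.05, 0.999, 0.0], [0.0, 0.0, -1.0]]
ft_force: [-0.6, -0.6, -0.6]
width: 0.0854
gripper_force: 0.0
```

```bash
python3 - <<'E'
from h import *
s=env.read_state(); im=viewer.get_image("wrist"); cv2.imwrite("pics/w2.png",im); print(s['joint_pos'],s['tool_pos'],s['tcp_rot'],s['moment'],s['ft_force'])
import pickle; pickle.dump(s,open("s2.pkl","wb"))
E
```

```text
[-3.30075559e+01  1.46564473e+01 -1.79974977e+01  5.73565455e+01
 -3.07891665e-03 -3.01265970e+01] [ 0.45611949 -0.29631419  0.15033265] [[-9.98736099e-01  5.02610317e-02 -1.82814895e-04]
 [ 5.02610225e-02  9.98736115e-01  5.46758676e-05]
 [ 1.85331903e-04  4.54182991e-05 -9.99999982e-01]] [-0.0078803  -0.02322929 -0.00867146] [-0.59216478 -0.5824224  -0.63276738]
```

View pics/w2.png

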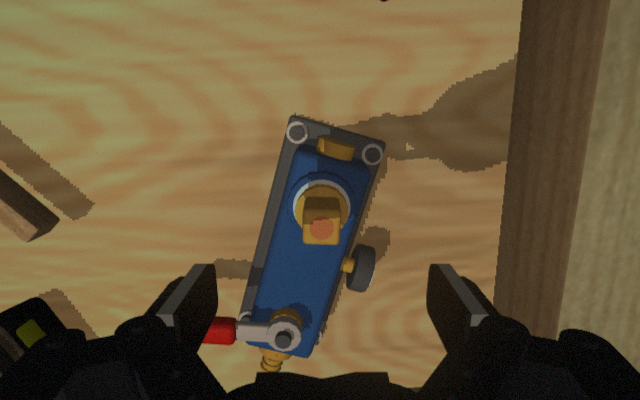

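The square head is aligned with the image axes, its top centred near (321,230). That is centred between the fingers.

```bash
python3 - <<'E'
from h import *
import pickle; s=pickle.load(open("s2.pkl","rb"))
for u,v in((321,230),(303,219),(340,219),(340,245),(303,245)): print(rel(onz("wrist",u,v,.1025,s),s).round(2))
E
```

```text
[-0.06  0.04  4.78]
[ 0.61 -0.98  4.78]
[0.61 1.12 4.78]
[-0.98  1.14  4.78]
[-0.98 -1.    4.78]
```

To row units: 7.9 cm / 80 = 0.0988, 0.05 cm / 80 = 0.0006.

Request:
{"op": "jog_arm", "data": {"commands": [[[0,0,0,0,0.0006,0.0375,1],[0,0,0,0,0.0006,0.0688,1],[0,0,0,0,0.0006,0.09,1],[0,0,0,0,0.0006,0.0988,1],[0,0,0,0,0.0006,0.0988,0.6],[0,0,0,0,0.0006,0.0988,0.4],[0,0,0,0,0.0006,0.0988,0.25],[0,0,0,0,0.0006,0.0988,0.0],[0,0,0,0,0.0006,0.0988,0],[0,0,0,0,0.0006,0.0988,0],[0,0,0,0,0.0006,0.0988,0],[0,0,0,0,0.0006,0.0988,0]]]}}

```text
t: 4.85
tool_pos: [0.4574, -0.2966, 0.0727]
tcp_rot: [[-0.999, 0.047, 0.002], [0.047, 0.999, -0.003], [-0.002, -0.002, -1.0]]
ft_force: [-1.1, -1.8, 5.7]
width: 0.0212
gripper_force: 61.6
```

```bash
python3 - <<'E'
from h import *
s=env.read_state(); print(s['t'],s['tool_pos'],s['moment'],s['ft_force'],s['width'],s['gripper_force'])
E
```

```text
4.85 [ 0.45740402 -0.29655924  0.07272251] [-0.22797005  0.28687424 -0.08414719] [-1.07509066 -1.75008589  5.66646656] 0.021186333256117348 61.57974154280964
```

To row units: 0.04 cm / 80 = 0.0005, 0.03 cm / 80 = 0.0004, 0.8 rad / 3.1416 = 0.2546.

Request:
{"op": "jog_arm", "data": {"commands": [[[0,0,0.0255,0,0,0,0],[0,0,0.0509,0,0,0.0001,0],[0,0,0.0764,0,0,0.0001,0],[0,0,0.1019,0,0,0.0003,0],[0,0,0.1273,0,0,0.0003,0],[0,0,0.1528,0,0,0.0003,0],[0,0,0.1783,0,0,0.0004,0],[0,0,0.2037,0,0,0.0004,0],[0,0,0.2292,0,0,0.0005,0],[0,0,0.2546,0,0,0.0005,0],[0,0,0.2546,0,0,0.0005,0],[0,0,0.2546,0,0,0.0005,0]]]}}

```text
t: 6.05
tool_pos: [0.4568, -0.298, 0.0724]
tcp_rot: [[-0.661, 0.75, 0.0], [0.75, 0.661, -0.006], [-0.004, -0.003, -1.0]]
ft_force: [-4.2, -5.8, 5.0]
width: 0.0211
gripper_force: 61.4
```

```bash
cat > st.py <<'E'
from h import *
s=env.read_state(); R=s['tcp_rot']; print(s['t'],s['tool_pos'].round(4),s['moment'].round(3),s['ft_force'].round(2),round(s['width'],4),'yaw',np.arctan2(R[1,1],R[0,1]).round(3),'q6',s['joint_pos'][5].round(1),'tau6',s['tau'][5])
E
python3 st.py
```

```text
6.05 [ 0.4568 -0.298   0.0724] [-1.285  0.642 -0.004] [-4.18 -5.83  4.99] 0.0211 yaw 0.723 q6 15.6 tau6 0.045980417635291815
```

To row units: 0.01 cm / 80 = 0.0001, 0.2 rad / 3.1416 = 0.0637.

Request:
{"op": "jog_arm", "data": {"commands": [[[0,0,0.0223,0,0,0,0],[0,0,0.0446,0,0,0.0001,0],[0,0,0.0637,0,0,0.0001,0],[0,0,0.0637,0,0,0.0001,0],[0,0,0.0637,0,0,0.0001,0]]]}}

```text
t: 6.55
tool_pos: [0.4565, -0.2982, 0.0723]
tcp_rot: [[-0.499, 0.867, -0.0], [0.867, 0.499, -0.006], [-0.005, -0.003, -1.0]]
ft_force: [-3.7, -6.9, 5.9]
width: 0.0213
gripper_force: 61.5
```

```bash
python3 st.py
```

```text
6.55 [ 0.4565 -0.2982  0.0723] [-1.503  0.843 -0.025] [-3.68 -6.92  5.85] 0.0213 yaw 0.523 q6 27.1 tau6 0.04810011014342308
```

To row units: 0.01 cm / 80 = 0.0001, 0.2 rad / 3.1416 = 0.0637.

Request:
{"op": "jog_arm", "data": {"commands": [[[0,0,0.0223,0,0,0,0],[0,0,0.0446,0,0,0.0001,0],[0,0,0.0637,0,0,0.0001,0],[0,0,0.0637,0,0,0.0001,0],[0,0,0.0637,0,0,0.0001,0]]]}}

```text
t: 7.05
tool_pos: [0.4561, -0.2984, 0.0721]
tcp_rot: [[-0.317, 0.948, -0.001], [0.948, 0.317, -0.006], [-0.006, -0.003, -1.0]]
ft_force: [-5.5, -6.9, 6.1]
width: 0.0214
gripper_force: 61.6
```

```bash
python3 st.py
```

```text
7.05 [ 0.4561 -0.2984  0.0721] [-1.546  1.121  0.035] [-5.47 -6.94  6.1 ] 0.0214 yaw 0.322 q6 38.5 tau6 0.048590978840366006
```

To row units: 0.01 cm / 80 = 0.0001, 0.2 rad / 3.1416 = 0.0637.

Request:
{"op": "jog_arm", "data": {"commands": [[[0,0,0.0223,0,0,0,0],[0,0,0.0446,0,0,0.0001,0],[0,0,0.0637,0,0,0.0001,0],[0,0,0.0637,0,0,0.0001,0],[0,0,0.0637,0,0,0.0001,0]]]}}

```text
t: 7.55
tool_pos: [0.4558, -0.2985, 0.0721]
tcp_rot: [[-0.123, 0.992, -0.002], [0.992, 0.123, -0.007], [-0.007, -0.003, -1.0]]
ft_force: [-6.8, -7.7, 5.6]
width: 0.0208
gripper_force: 61.6
```

```bash
python3 st.py
```

```text
7.55 [ 0.4558 -0.2985  0.0721] [-1.685  1.419  0.295] [-6.82 -7.65  5.63] 0.0208 yaw 0.123 q6 50.0 tau6 0.3618902899324894
```

To row units: 0.03 rad / 3.1416 = 0.0095.

Request:
{"op": "jog_arm", "data": {"commands": [[[0,0,0.0095,0,0,0,0],[0,0,0.0191,0,0,0,0],[0,0,0.0318,0,0,0,0],[0,0,0.0318,0,0,0,0],[0,0,0.0318,0,0,0,0]]]}}

```text
t: 8.05
tool_pos: [0.4556, -0.2985, 0.072]
tcp_rot: [[-0.023, 1.0, -0.002], [1.0, 0.023, -0.007], [-0.007, -0.002, -1.0]]
ft_force: [-6.5, -7.5, 7.4]
width: 0.0207
gripper_force: 61.6
```

```bash
python3 st.py
```

```text
8.05 [ 0.4556 -0.2985  0.072 ] [-1.673  1.6    0.423] [-6.55 -7.5   7.41] 0.0207 yaw 0.023 q6 55.7 tau6 0.3946818597614765
```

To row units: 0.08 rad / 3.1416 = 0.0255.

Request:
{"op": "jog_arm", "data": {"commands": [[[0,0,0.0095,0,0,0,0],[0,0,0.0159,0,0,0,0],[0,0,0.0255,0,0,0,0],[0,0,0.0255,0,0,0,0],[0,0,0.0255,0,0,0,0]]]}}

```text
t: 8.55
tool_pos: [0.4554, -0.2985, 0.072]
tcp_rot: [[0.057, 0.998, -0.002], [0.998, -0.057, -0.007], [-0.007, -0.002, -1.0]]
ft_force: [-7.4, -7.5, 8.9]
width: 0.0207
gripper_force: 61.6
```

```bash
cat > av.py <<'E'
from h import *
a=[]
for i in range(6):
    s=env.read_state(); a.append([s['tau'][5],s['moment'][2],s['ft_force'][0],s['ft_force'][1]]); viewer.get_image("wrist")
a=np.array(a);print(a.round(3),a.mean(0))
E
python3 av.py;python3 st.py
```

```text
[[ 0.454  0.419 -7.384 -7.521]
 [ 0.447  0.424 -7.805 -6.958]
 [ 0.446  0.437 -7.855 -7.721]
 [ 0.445  0.397 -7.611 -7.074]
 [ 0.445  0.462 -7.303 -7.755]
 [ 0.445  0.41  -8.433 -6.811]] [ 0.44709194  0.42481373 -7.73178127 -7.30665577]
8.85 [ 0.4554 -0.2985  0.072 ] [-1.702  1.666  0.4  ] [-8.06 -7.    7.82] 0.021 yaw -0.057 q6 60.3 tau6 0.44527195394039154
```

To row units: 0.12 rad / 3.1416 = 0.0382.

Request:
{"op": "jog_arm", "data": {"commands": [[[0,0,0.0127,0,0,0,0],[0,0,0.0255,0,0,0,0],[0,0,0.0382,0,0,0,0],[0,0,0.0382,0,0,0,0],[0,0,0.0382,0,0,0,0]]]}}

```text
t: 9.35
tool_pos: [0.4552, -0.2985, 0.072]
tcp_rot: [[0.176, 0.984, -0.003], [0.984, -0.176, -0.007], [-0.007, -0.002, -1.0]]
ft_force: [-7.5, -7.1, 8.6]
width: 0.0207
gripper_force: 61.6
```

```bash
python3 av.py;python3 st.py
```

```text
[[ 0.525  0.502 -7.503 -7.128]
 [ 0.515  0.488 -8.145 -7.695]
 [ 0.513  0.502 -8.249 -7.207]
 [ 0.513  0.525 -8.208 -7.775]
 [ 0.513  0.488 -8.749 -8.089]
 [ 0.513  0.49  -8.706 -7.073]] [ 0.51519533  0.49900292 -8.25999596 -7.49453978]
9.65 [ 0.4552 -0.2985  0.072 ] [-1.737  1.76   0.486] [-8.16 -7.78  8.2 ] 0.0213 yaw -0.177 q6 67.1 tau6 0.51273537799716
```

To row units: -11 cm / 80 = -0.1375, -8 cm / 80 = -0.1.

Request:
{"op": "jog_arm", "data": {"commands": [[[0,0,0,0,0,0,0.5],[0,0,0,0,0,0,0.5],[0,0,0,0,0,0,0.5],[0,0,0,0,0,0,0.5],[0,0,0,0,0,-0.0125,0.5],[0,0,0,0,0,-0.05,0.5],[0,0,0,0,0,-0.1,0.5],[0,0,0,0,0,-0.1375,0.5],[0,0,0,0,0,-0.1375,0.5],[0,0,0,0,0,-0.1375,0.5]]]}}

```text
t: 10.65
tool_pos: [0.4572, -0.2956, 0.1817]
tcp_rot: [[0.175, 0.985, 0.002], [0.985, -0.175, -0.001], [-0.001, 0.002, -1.0]]
ft_force: [-1.2, -0.2, -0.7]
width: 0.0429
gripper_force: 0.0
```

```bash
python3 st.py; python3 - <<'E'
from h import *
s=env.read_state(); im=viewer.get_image("wrist"); cv2.imwrite("pics/w3.png",im)
cv2.imwrite("pics/t3.png",viewer.get_image("top"))
import pickle; pickle.dump(s,open("s3.pkl","wb"))
E
```

```text
10.65 [ 0.4572 -0.2956  0.1817] [ 0.001  0.009 -0.034] [-1.24 -0.16 -0.7 ] 0.0429 yaw -0.176 q6 67.2 tau6 0.00011547824669833062
```

View pics/w3.png

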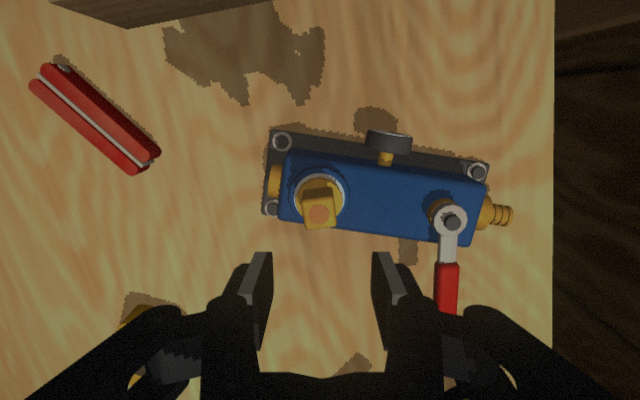

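Plug head at (320,212) shows only a slight spring-back. The lever is still across: pivot at (452,220), grip from (447,265) down to (445,315), wall edge at column 554. Next I compute the lever sweep.

```bash
python3 - <<'E'
from h import *
import pickle; s=pickle.load(open("s3.pkl","rb"))
for nm,u,v,z in(("pivot",452,220,.075),("gA",447.5,265,.075),("gB",446,312,.075),("wall",554,200,0.0),("plug",320,214,.101)): print(nm,onz("wrist",u,v,z,s).round(4))
s=env.read_state(); R=s["tcp_rot"]; yaw=np.arctan2(R[1,1],R[0,1])
P=np.array([.5500,-.3290]); m=np.radians(-19); r=.05
def pos(th,off,z=.058):
    f=m-np.pi/2+th; u=np.array([np.cos(f),np.sin(f)]); c=np.array([u[1],-u[0]])
    return [*(P+r*u+off*c),z], f+np.pi/2
for th,off,z in((.22,.045,.18),(.22,.045,.058)):
    p,a=pos(th,off,z); print("start",np.round(p,4),(yaw-a).round(3),rel(p,s).round(2))
# sweep from start pose; axes there
p0,a0=pos(.22,.045); R0=np.array([[-np.sin(a0),np.cos(a0),0],[np.cos(a0),np.sin(a0),0],[0,0,-1]])
print(np.round(R0,3))
for th in np.arange(.22,1.6,.08):
    p,a=pos(th,.0235); print(th.round(2),(a0-a).round(3),(R0.T@(np.array(p)-p0)*100).round(2),np.round(p,3))
E
```

```text
pivot [ 0.5501 -0.3268  0.075 ]
gA [ 0.544  -0.3631  0.075 ]
gB [ 0.5397 -0.4047  0.075 ]
wall [ 0.671  -0.3547  0.    ]
plug [ 0.456  -0.2964  0.101 ]
start [ 0.4997 -0.3737  0.18  ] -0.064 [-6.99  5.68 -0.03]
start [ 0.4997 -0.3737  0.058 ] -0.064 [-7.    5.7  12.17]
[[ 0.111  0.994  0.   ]
 [ 0.994 -0.111  0.   ]
 [ 0.     0.    -1.   ]]
0.22 0.0 [0.   2.15 0.  ] [ 0.521 -0.376  0.058]
0.3 -0.08 [-0.17  2.56  0.  ] [ 0.525 -0.378  0.058]
0.38 -0.16 [-0.31  2.98  0.  ] [ 0.529 -0.38   0.058]
0.46 -0.24 [-0.42  3.41  0.  ] [ 0.533 -0.382  0.058]
0.54 -0.32 [-0.49  3.84  0.  ] [ 0.537 -0.383  0.058]
0.62 -0.4 [-0.52  4.28  0.  ] [ 0.542 -0.384  0.058]
0.7 -0.48 [-0.52  4.72  0.  ] [ 0.546 -0.384  0.058]
0.78 -0.56 [-0.48  5.16  0.  ] [ 0.55  -0.384  0.058]
0.86 -0.64 [-0.41  5.6   0.  ] [ 0.555 -0.384  0.058]
0.94 -0.72 [-0.31  6.03  0.  ] [ 0.559 -0.383  0.058]
1.02 -0.8 [-0.17  6.45  0.  ] [ 0.564 -0.383  0.058]
1.1 -0.88 [0.   6.86 0.  ] [ 0.568 -0.381  0.058]
1.18 -0.96 [0.21 7.25 0.  ] [ 0.572 -0.38   0.058]
1.26 -1.04 [0.44 7.62 0.  ] [ 0.576 -0.378  0.058]
1.34 -1.12 [0.71 7.98 0.  ] [ 0.58  -0.376  0.058]
1.42 -1.2 [1.   8.31 0.  ] [ 0.583 -0.373  0.058]
1.5 -1.28 [1.32 8.62 0.  ] [ 0.587 -0.37   0.058]
1.58 -1.36 [1.66 8.9  0.  ] [ 0.59  -0.367  0.058]
```

To row units: 12.2 cm / 80 = 0.1525, 5.7 cm / 80 = 0.0713, -0.064 rad / 3.1416 = -0.0204.

Request:
{"op": "jog_arm", "data": {"commands": [[[0,0,-0.0095,-0.0438,0.035,0,0],[0,0,-0.0204,-0.0875,0.0713,0,0],[0,0,-0.0204,-0.0875,0.0713,0,0],[0,0,-0.0204,-0.0875,0.0713,0,0],[0,0,-0.0204,-0.0875,0.0713,0.05,0],[0,0,-0.0204,-0.0875,0.0713,0.1,0],[0,0,-0.0204,-0.0875,0.0713,0.1375,0],[0,0,-0.0204,-0.0875,0.0713,0.1525,0],[0,0,-0.0204,-0.0875,0.0713,0.1525,0],[0,0,-0.0204,-0.0875,0.0713,0.1525,0]]]}}

```text
t: 11.75
tool_pos: [0.501, -0.3743, 0.0599]
tcp_rot: [[0.112, 0.994, 0.001], [0.994, -0.112, -0.001], [-0.001, 0.001, -1.0]]
ft_force: [-0.1, -0.1, 0.6]
width: -0.0002
gripper_force: 0.0
```

To row units: 4.28 cm / 80 = 0.0535, 3.84 cm / 80 = 0.048, -0.4 rad / 3.1416 = -0.1273.

Request:
{"op": "jog_arm", "data": {"commands": [[[0,0,0,0,0.0138,0,0],[0,0,0,0,0.0269,0,0],[0,0,-0.0255,-0.0021,0.032,0,0],[0,0,-0.0509,-0.0039,0.0373,0,0],[0,0,-0.0764,-0.0053,0.0426,0,0],[0,0,-0.1019,-0.0061,0.048,0,0],[0,0,-0.1273,-0.0065,0.0535,0,0],[0,0,-0.1273,-0.0065,0.0535,0,0]]]}}

```text
t: 12.55
tool_pos: [0.5439, -0.3846, 0.0594]
tcp_rot: [[-0.285, 0.959, 0.001], [0.959, 0.285, -0.001], [-0.001, 0.001, -1.0]]
ft_force: [-0.8, -0.7, -0.7]
width: 0.0002
gripper_force: 0.2
```

```bash
python3 st.py
```

```text
12.55 [ 0.5439 -0.3846  0.0594] [0.001 0.109 0.039] [-0.81 -0.68 -0.66] 0.0002 yaw 0.289 q6 38.2 tau6 -0.5322631448507309
```

```bash
python3 - <<'E'
from h import *
im=viewer.get_image("wrist"); cv2.imwrite("pics/w4.png",im)
P=np.array([.5500,-.3290]); m=np.radians(-19); r=.05
def pos(th,off):
    f=m-np.pi/2+th; u=np.array([np.cos(f),np.sin(f)]); c=np.array([u[1],-u[0]])
    return P+r*u+off*c, f+np.pi/2
p0,a0=pos(.62,.0235); R0=np.array([[-np.sin(a0),np.cos(a0)],[np.cos(a0),np.sin(a0)]])
for th in np.arange(.62,1.6,.08):
    p,a=pos(th,.0235); print(th.round(2),(a0-a).round(3),(R0.T@(p-p0)*100).round(2))
E
python3 st.py
```

```text
0.62 0.0 [0. 0.]
0.7 -0.08 [-0.17  0.41]
0.78 -0.16 [-0.31  0.83]
0.86 -0.24 [-0.42  1.26]
0.94 -0.32 [-0.49  1.69]
1.02 -0.4 [-0.52  2.13]
1.1 -0.48 [-0.52  2.57]
1.18 -0.56 [-0.48  3.01]
1.26 -0.64 [-0.41  3.45]
1.34 -0.72 [-0.31  3.88]
1.42 -0.8 [-0.17  4.3 ]
1.5 -0.88 [0.   4.71]
1.58 -0.96 [0.21 5.1 ]
12.6 [ 0.5438 -0.3846  0.0593] [-0.025 -0.071  0.052] [ 0.    0.15 -0.25] 0.0 yaw 0.287 q6 38.3 tau6 -0.18455542623996735
```

View pics/w4.png

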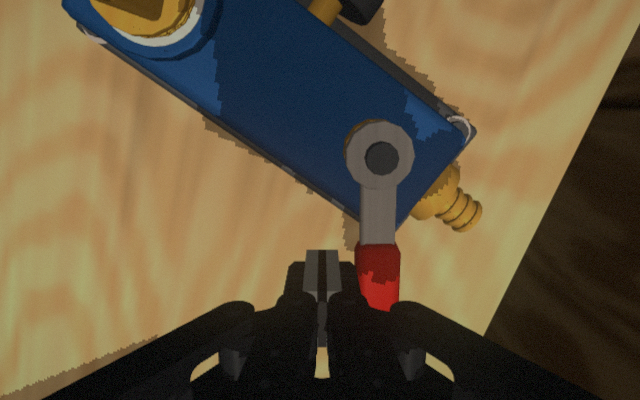

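The closed fingers lie along the lever's left side (grip at (378,275)) and are carrying it round in step. I'll continue the sweep.

To row units: 4.71 cm / 80 = 0.0589, 4.3 cm / 80 = 0.0538, -0.88 rad / 3.1416 = -0.2801.

Request:
{"op": "jog_arm", "data": {"commands": [[[0,0,-0.0255,-0.0021,0.0051,0,0],[0,0,-0.0509,-0.0039,0.0104,0,0],[0,0,-0.0764,-0.0053,0.0158,0,0],[0,0,-0.1019,-0.0061,0.0211,0,0],[0,0,-0.1273,-0.0065,0.0266,0,0],[0,0,-0.1528,-0.0065,0.0321,0,0],[0,0,-0.1783,-0.006,0.0376,0,0],[0,0,-0.2037,-0.0051,0.0431,0,0],[0,0,-0.2292,-0.0039,0.0485,0,0],[0,0,-0.2546,-0.0021,0.0538,0,0],[0,0,-0.2801,0,0.0589,0,0],[0,0,-0.2801,0,0.0589,0,0]]]}}

```text
t: 13.8
tool_pos: [0.5883, -0.3709, 0.059]
tcp_rot: [[-0.92, 0.393, 0.001], [0.393, 0.92, -0.001], [-0.001, -0.0, -1.0]]
ft_force: [0.1, 0.1, 0.4]
width: -0.0001
gripper_force: 0.2
```

```bash
python3 - <<'E'
from h import *
im=viewer.get_image("wrist"); cv2.imwrite("pics/w5.png",im)
E
python3 st.py
```

```text
13.85 [ 0.5883 -0.3709  0.059 ] [-0.094  0.015  0.019] [-0.1  -0.5  -0.29] -0.0001 yaw 1.165 q6 -9.0 tau6 -0.1648193970322609
```

View pics/w5.png

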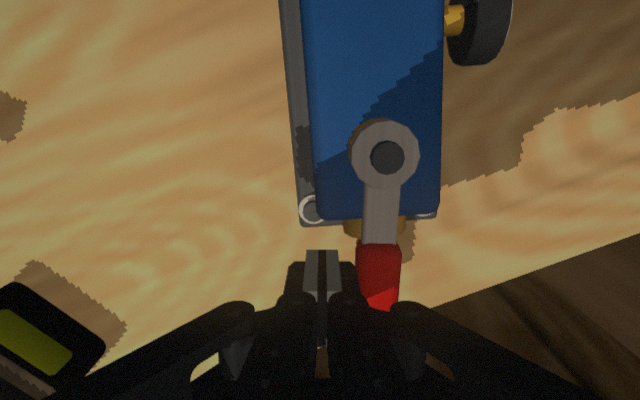

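The lever is now close to parallel with the block edges. A small further push will seat it at the stop.

To row units: 0.3 cm / 80 = 0.0038, 0.15 cm / 80 = 0.0019, -0.06 rad / 3.1416 = -0.0191.

Request:
{"op": "jog_arm", "data": {"commands": [[[0,0,-0.0095,0.0006,0.0019,0,0],[0,0,-0.0191,0.0013,0.0038,0,0],[0,0,-0.0191,0.0013,0.0038,0,0],[0,0,-0.0191,0.0013,0.0038,0,0]]]}}

```text
t: 14.25
tool_pos: [0.5882, -0.368, 0.059]
tcp_rot: [[-0.942, 0.337, 0.001], [0.337, 0.942, -0.001], [-0.001, -0.0, -1.0]]
ft_force: [0.1, -2.6, 1.0]
width: -0.0001
gripper_force: 1.2
```

```bash
python3 st.py
```

```text
14.25 [ 0.5882 -0.368   0.059 ] [-0.589 -0.12   0.016] [ 0.12 -2.65  0.97] -0.0001 yaw 1.227 q6 -12.4 tau6 -0.04752916283905506
```

To row units: 0.2 cm / 80 = 0.0025, 0.1 cm / 80 = 0.0013.

Request:
{"op": "jog_arm", "data": {"commands": [[[0,0,0,0,0.0013,0,0],[0,0,0,0,0.0025,0,0],[0,0,0,0,0.0025,0,0]]]}}

```text
t: 14.55
tool_pos: [0.5888, -0.3663, 0.0589]
tcp_rot: [[-0.942, 0.336, 0.0], [0.336, 0.942, -0.001], [-0.001, -0.001, -1.0]]
ft_force: [0.9, -5.3, 1.0]
width: 0.0005
gripper_force: 2.2
```

```bash
python3 st.py
```

```text
14.55 [ 0.5888 -0.3663  0.0589] [-1.008 -0.225  0.013] [ 0.95 -5.25  1.02] 0.0005 yaw 1.228 q6 -12.2 tau6 -0.008638514264021069
```

To row units: -15 cm / 80 = -0.1875, -11 cm / 80 = -0.1375.

Request:
{"op": "jog_arm", "data": {"commands": [[[0,0,0,0,-0.015,0,0],[0,0,0,0,-0.0313,0,0],[0,0,0,0,-0.0313,0,0],[0,0,0,0,-0.0313,-0.0375,0],[0,0,0,0,-0.0313,-0.0875,0],[0,0,0,0.025,-0.0313,-0.1375,0],[0,0,0,0.0625,-0.0313,-0.1875,0],[0,0,0,0.0625,-0.0313,-0.1875,0],[0,0,0,0.0625,-0.0313,-0.1875,0]]]}}

```text
t: 15.45
tool_pos: [0.5331, -0.3728, 0.2101]
tcp_rot: [[-0.942, 0.337, 0.002], [0.337, 0.942, -0.001], [-0.002, -0.0, -1.0]]
ft_force: [-0.0, -0.1, -0.9]
width: -0.0
gripper_force: 0.0
```

```bash
python3 - <<'E'
from h import *
s=env.read_state(); im=viewer.get_image("wrist"); cv2.imwrite("pics/w6.png",im)
import pickle; pickle.dump(s,open("s6.pkl","wb"))
E
python3 st.py
```

```text
15.5 [ 0.5329 -0.3725  0.2084] [ 0.012 -0.021 -0.005] [ 0.11 -0.59 -0.1 ] -0.0001 yaw 1.228 q6 -15.3 tau6 -0.0014425463814404793
```

View pics/w6.png

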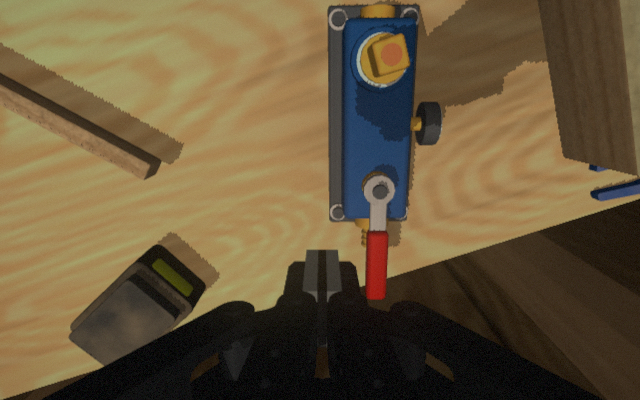

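The lever runs straight along the pipe, from pivot (379,190) to tip (377,297), parallel to the block. The plug head at (388,57) sits about 0.13 rad back from the release angle, within the expected spring-back. The arm is clear of everything, so I'm handing in.

```bash
python3 -c "
from rig import env
print(env.hand_in())"
```

```text
the job is handed in; nothing more can be done
None
```

I screwed the plug in until it felt snug (about 0.51 N m), then swung the valve lever fully open against its stop, and handed the job in at about 15.5 s; no verdict was returned. I didn't touch the tools or other things.

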